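# Fit the brake disc onto the five-stud trailer hub

### The arm

A 6-joint arm with a two-finger parallel gripper is mounted at the origin on a cart in front of the work surface, level with it; the furniture and walls round the work are solid. World frame = base frame: x ahead of the robot, y to its left, z up, the work surface at z = 0. Lengths are in m, angles in rad, forces in N, time in s.
With the tool pointing down it reaches from about 0.3 to 0.775 m from the base axis. Payload 14.6 kg.
Tool frame: the origin (TCP) lies at the very end of the fingers, on their centre line; the grasp point (between the pads) lies 19 mm behind it; z points along the fingers, y is the line along which they close (so a half turn about z gives the same grasp; the last joint's range is limited). The gripper opens to 94 mm and grips with 3 to 60 N. Pads are 16 mm wide; open, the fingers measure 119 mm over their backs; the gripper's body (75 mm by 177 mm) begins 78 mm behind the grasp point.
Start: joints at [1.21, 0.3, 1.521, -0, 1.321, -0.067], TCP at [0.159, 0.526, 0.205] pointing down, gripper open.
Joint ranges: [-3.03, 3.03], [-0.79, 2.21], [0.23, 2.52], [-1.04, 4.18], [0, 3.07], [-2.55, 2.55]. Speed limits (rad/s): [2.22, 2.22, 2.57, 3.14, 3.14, 3.14].

### API

Orientations are given as [roll, pitch, yaw] about the fixed x, y, z axes, in that order (R = Rz(yaw) Ry(pitch) Rx(roll)).
In Python, from station import ctrl gives the robot as it stands.
- The arm moves only by the tool move_arm, never from a script. Its argument "targets" is a list of rows, each a list of 6 numbers: the shift along the tool's x, y, z in units of 1000 mm (1.0 is 1000 mm), then the turn, a rotation vector about the tool's x, y, z in units of 30 degrees (1.0 is 30 degrees). In form: [[tx, ty, tz, ax, ay, az], ...]. A call has exactly 5 rows; each row is the pose to reach, as a shift and turn from the pose commanded when the call began, along the tool's axes at that moment; what a row does not reach only later rows make up. A row lasts 1/12 s, in which the tool goes at most 41.7 mm and 7.16 degrees, less where a joint would pass 70% of its speed; a pose out of reach is approached as far as the arm can. A call with a number of a shift or a turn outside -1 to 1 is refused whole. A call with a gripper value outside its range is refused whole. "fingers" is the opening, from -1 (shut) to 1 (fully open), set as the call begins (left out, the last holds). The fingers move at their own pace and stop on an object; "grip_force" is the grip in N (left out, the last holds). Time passes only in rows, so rows that repeat a pose let the fingers close, or fill a call up. It gives the time, the measured TCP pose, the force and the opening at its end, in the units of the state.
- ctrl.get_obs(): the state, without advancing time (a new reading comes with each control period).
- ctrl.camera(name): name is "scene" or "top" or "wrist"; returns the picture (420x560x3 uint8, red, green, blue); there is no depth.
- ctrl.camera_info(name): a dict with "fx", "fy", "cx", "cy" (pixels), "rvec" (rotation vector, rad) and "tvec" (3), from world to camera coordinates, as OpenCV has them. Camera axes: x right, y down, z forward; pixel columns grow to the right and rows downward; lengths in m; the calibration is good to about 2 mm. The wrist camera is an equidistant fisheye: a pixel r from the principal point sees the ray r / f radians off the axis. A picture is of the moment at which its call begins: read the wrist's pose just before it. camera_info takes no time and is no camera call; for the wrist camera it gives the pose at the moment of the call.
- ctrl.hand_in(): hands the job in, once; it reports no verdict.
The state is a dict: "time_s": time; "qpos": joint angles; "joint_vel": joint speeds; "tau": joint torques, N m; "ee_pos": TCP position; "eef_rot": TCP orientation; "force": force on the tool from outside, world axes, zero at the start; "moment": the same for the moment, N m; "grip_width": finger opening in m.
Only numpy, scipy, OpenCV 4.12 (cv2) and the standard library are available. Lean on these libraries where they do the work, as an engineer would, in place of code of your own. Each camera call takes 0.05 s, during which the arm holds its last target. There are 200 camera calls.

### The job

Pick up the steel brake disc by its eight-sided collar and fit it on the five-stud hub: put its bore over the hub's centre pin, turn it under a light push until all five holes line up with the studs, and slide it down until it lies fully home, flat on the hub's flange, then let go. Do not force it (never push or twist it against the hub with more than about 40 N) and leave the other things on the bench where they are.

Things in the scene. Friction and masses are not known exactly. Their poses are not given: they have to be found in the camera images.
- disc_centre (a point): Centre of the loose steel brake disc, on its axis 27.5 mm above its underside; it starts flat on the bench, collar up. A 130 mm round plate, 10 mm thick, about 0.45 kg (varies), with an eight-sided collar, 44 mm across flats, from 10 to 55 mm above the underside: grip it across opposite flats near its top. A collar flat faces this point's +x, the others every 45 degrees; z is the axis, up
- disc_underside (a point): Middle of the disc's underside, same axes as disc_centre. A 30 mm bore runs right through plate and collar; five 11 mm holes go through the plate at 40 mm radius, the first towards +x, then every 72 degrees
- hub_seat (a point): Middle of the top face of the hub's flange (110 mm across), 38 mm above the bench, where the disc's underside must lie; z up along the hub axis. From this face a 27 mm centre pin stands up 36 mm (last 10 mm tapering to 14 mm), and five 8 mm studs 18 mm (tips bevelled by 1.5 mm), at 40 mm radius, every 72 degrees. Their angle is NOT this point's yaw: it may be any, differs each time, and must be seen or felt
- disc: The brake disc; origin and axes as disc_underside. Fixed toy planes on wooden stands, up to 210 mm high, stand on the bench nearer the robot and to the left: pass over them
- stand: Fixed round wooden block, 128 mm across and 30 mm high, that carries the hub with its flange, pin and studs; origin under its middle on the hub axis. The hub's brake drags: it stays put under a light push (up to about 10 N) and turns only when twisted with 0.8 N m or more
- star_0: Bystander: a thin wooden star, 73 x 84 x 12 mm, lying behind the work; origin under its middle. Leave it alone
- spring_clamp: Bystander: a long wooden spring clamp, 34 x 142 x 20 mm, lying behind the work; origin under its middle. Leave it alone
- masking_tape: Bystander: a roll of masking tape, 98 mm across and 25 mm high, lying to the left of the work; origin under its middle. Leave it alone
- tub_white: Bystander: a white tub with a lid, 72 mm across and 68 mm high, to the right of the work; origin under its middle. A fixed wire holder overhangs the bench's right back corner beside it, 220 mm up. Leave the tub alone
- sand_block: Bystander: a sanding block, 58 x 105 x 34 mm, far to the left; origin under its middle. Leave it alone

How it is judged:
By the outcome, as a careful person would: the job done as asked, in the order asked, and still so for the second after the job is handed in, with the robot touching nothing.
It also fails if it takes over 64 s, if anything falls off the work surface, if the arm or the gripper's body presses on something with over 40 N, if the wrist force passes 120 N, or if a joint passes its speed limit or range.

## Working session

There is one attempt and no reset: what is moved stays moved. The work goes in short steps, Python scripts to look and compute and a tool call to move; the robot and the scene stay as the last step left them, time stands still between calls to the robot, and variables do not carry over. Pictures are saved under pics/ and viewed, on a budget of 10 in all, crops included, one or two more only if the job needs it, and the job is handed in when it is done.

Besides the shell and the picture viewer there is one more tool, called after "Call:" by a JSON object that holds its "name" and its "arguments", one argument or row to a line. move_arm: Moves the arm, as the interface text tells. Shifts and turns lie within -1 to 1; 1 stands for 1000 mm of shift or 30 degrees of turn. Its arguments: {"type":"object","properties":{"targets":{"type":"array"},"fingers":{"type":"number"},"grip_force":{"type":"number"}},"required":["targets"]}

```bash
mkdir -p pics; ls
python3 - <<'E'
from station import ctrl
import cv2,numpy as np
for n in("scene","top"):
    im=ctrl.camera(n)[...,::-1]; cv2.imwrite(f"pics/{n}0.png",cv2.resize(im,(800,600),interpolation=cv2.INTER_CUBIC)); cv2.imwrite(f"pics/raw_{n}0.png",im)
    i=ctrl.camera_info(n); R=cv2.Rodrigues(np.array(i['rvec']))[0]; print(n,i,-R.T@np.array(i['tvec']))
print(ctrl.get_obs())
E
```

```text
pics
scene {'fx': 499.784259137367, 'fy': 499.784259137367, 'cx': 279.1203664471682, 'cy': 200.01557004400485, 'rvec': array([ 2.22196482, -1.49245916,  0.3999838 ]), 'tvec': array([-0.26162106,  0.55260508,  1.08633072])} [ 0.03774828 -0.26869118  1.21668094]
top {'fx': 442.9595410591133, 'fy': 442.9595410591133, 'cx': 279.82901185576566, 'cy': 213.2595464074334, 'rvec': array([ 2.16778612, -2.18541842,  0.10407591]), 'tvec': array([1.42417826e-05, 6.92557701e-01, 1.30286460e+00])} [5.70795346e-01 4.89266557e-04 1.36061926e+00]
{'time_s': 0.1, 'qpos': array([ 1.21038811e+00,  3.00404357e-01,  1.52148558e+00,  4.00741462e-07,
        1.32069198e+00, -6.65795269e-02]), 'joint_vel': array([-5.00394142e-04, -2.37012089e-03, -1.40248757e-03,  1.93924198e-05,
       -8.92175841e-04, -1.22315353e-03]), 'tau': array([ 3.57524950e-04, -5.32646298e+01, -3.53278077e+01,  7.09829153e-02,
        2.35553063e-02, -4.54763233e-05]), 'ee_pos': array([0.15920468, 0.52622447, 0.20496334]), 'eef_rot': array([-3.14060562e+00, -6.62028314e-05,  2.84776383e+00]), 'force': array([-0.0257517 ,  0.34583268,  0.14074458]), 'moment': array([ 0.0180813 ,  0.02199405, -0.05404735]), 'grip_width': 0.09384036840325626}
```

View pics/scene0.png

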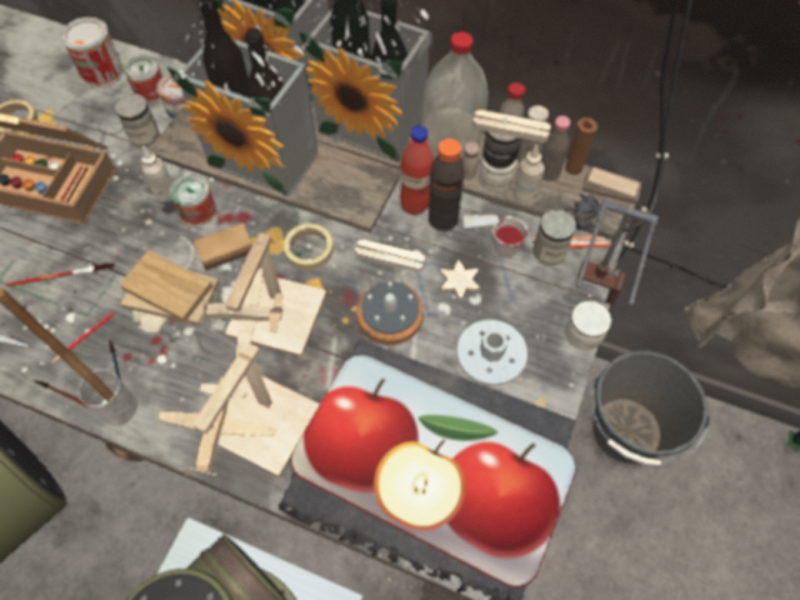

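View pics/top0.png

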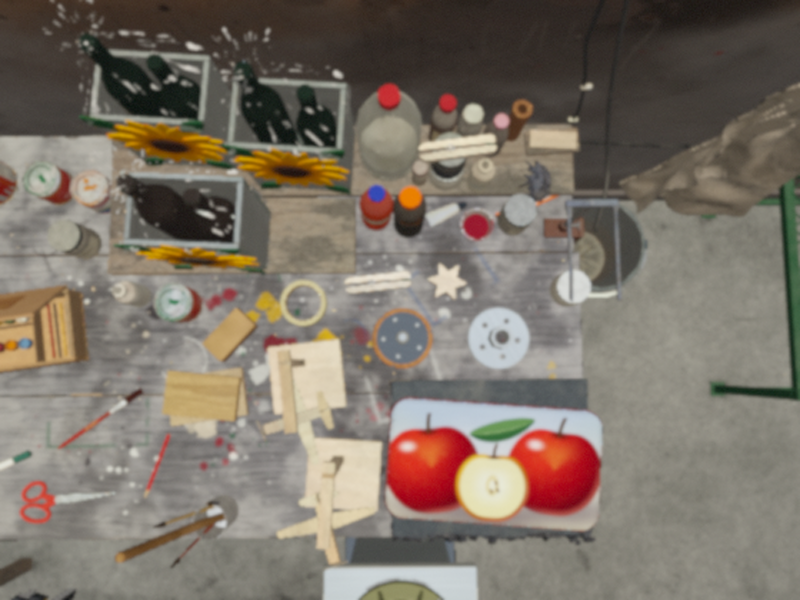

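The top view shows the hub at about (402,338) and the disc at about (499,337), both in the 800-px image. The scene view confirms this. I'll enlarge both areas.

```bash
cat > h.py <<'E'
import cv2,numpy as np
from station import ctrl
def cam(n):
    i=ctrl.camera_info(n); R=cv2.Rodrigues(np.array(i['rvec']))[0]; K=np.array([[i['fx'],0,i['cx']],[0,i['fy'],i['cy']],[0,0,1]])
    return i,R,np.array(i['tvec']),K
def ray(n,uv,z,c=None):
    i,R,t,K=c or cam(n); x=(uv[0]-i['cx'])/i['fx'];y=(uv[1]-i['cy'])/i['fy']
    if n=='wrist':
        r=np.hypot(x,y); d=np.array([x*np.sin(r)/max(r,1e-9),y*np.sin(r)/max(r,1e-9),np.cos(r)])
    else: d=np.array([x,y,1])
    o=-R.T@t; d=R.T@d; return o+d*(z-o[2])/d[2]
E
python3 - <<'E'
from h import *
ctrl.camera
im=cv2.imread("pics/raw_top0.png")
a=im[205:270,250:380]; cv2.imwrite("pics/c1.png",cv2.resize(a,(780,390),interpolation=cv2.INTER_CUBIC))
s=0.7
for nm,uv,z in(("hubpin",(403,338),.074),("flange",(402,338),.038),("disc plate",(499,337),.01),("bore top",(501,337),.055)): print(nm,ray("top",(uv[0]*s,uv[1]*s),z))
E
```

```text
hubpin [ 0.62056992 -0.01143122  0.074     ]
flange [ 0.6219796  -0.00967595  0.038     ]
disc plate [ 0.6235135  -0.21696331  0.01      ]
bore top [ 0.62172349 -0.21384759  0.055     ]
```

View pics/c1.png

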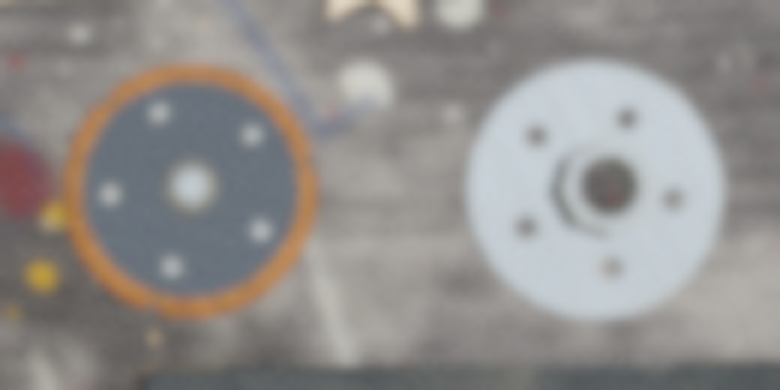

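The crop shows studs at (158,113), (252,135), (261,231), (172,267) and (110,195), with the pin at (190,186). The disc holes are at (627,118), (537,135), (527,228), (611,267) and (673,199), with the bore top at (609,185).

```bash
cat >> h.py <<'E'
def fit5(P,r=.04):
    from scipy.optimize import least_squares
    P=np.array(P)[:,:2]; c=P.mean(0); a0=np.arctan2(*(P[0]-c)[::-1])
    k=np.round((np.arctan2(P[:,1]-c[1],P[:,0]-c[0])-a0)/np.radians(72))
    f=lambda p:np.ravel(P-p[:2]-r*np.c_[np.cos(p[2]+k*np.radians(72)),np.sin(p[2]+k*np.radians(72))])
    s=least_squares(f,[*c,a0]); return s.x[:2],np.degrees(s.x[2])%72,np.abs(s.fun).max(),np.hypot(*(P-c).T)
E
python3 - <<'E'
from h import *
c=cam("top"); g=lambda x,y,z: ray("top",(250+(x+.5)/6-.5,205+(y+.5)/6-.5),z,c)
print("hub",fit5([g(x,y,.056) for x,y in[(158,113),(252,135),(261,231),(172,267),(110,195)]]),g(190,186,.074))
print("disc",fit5([g(x,y,.01) for x,y in[(627,118),(537,135),(527,228),(611,267),(673,199)]]),g(609,185,.055))
i=ctrl.camera_info("wrist");R=cv2.Rodrigues(np.array(i['rvec']))[0];print(i,-R.T@np.array(i['tvec']));print(R)
from scipy.spatial.transform import Rotation as Ro
print(Ro.from_euler('xyz',ctrl.get_obs()['eef_rot']).as_matrix())
E
```

```text
hub (array([ 0.62325215, -0.00940906]), np.float64(22.439987122711052), np.float64(0.00045121206086185493), array([0.04024153, 0.03989981, 0.04038222, 0.03965638, 0.03968058])) [ 0.62353979 -0.00898912  0.074     ]
disc (array([ 0.62281988, -0.21527068]), np.float64(46.50171710238019), np.float64(0.00032899438452283283), array([0.04001549, 0.04016242, 0.0399677 , 0.04008353, 0.03988918])) [ 0.62313834 -0.21501098  0.055     ]
{'fx': 325.19226210127806, 'fy': 325.19226210127806, 'cx': 279.93647622493944, 'cy': 216.96232580532043, 'rvec': array([-2.36136865, -1.75262421, -0.21066598]), 'tvec': array([-0.54833991, -0.02478442,  0.38963721])} [0.09320214 0.54502954 0.38388051]
[[ 2.89693537e-01  9.57119098e-01 -8.29237206e-04]
 [ 9.29659356e-01 -2.81175976e-01  2.38062076e-01]
 [ 2.27620598e-01 -6.97359528e-02 -9.71249587e-01]]
[[-9.57141991e-01  2.89618866e-01 -3.49230488e-04]
 [ 2.89619069e-01  9.57141546e-01 -9.25561865e-04]
 [ 6.62028314e-05 -9.87037935e-04 -9.99999511e-01]]
```

```bash
cat >> h.py <<'E'
from scipy.spatial.transform import Rotation as Ro
def plan(p,yaw_deg):
    o=ctrl.get_obs(); R=Ro.from_euler('xyz',o['eef_rot']); T=Ro.from_euler('xyz',[np.pi,0,np.radians(yaw_deg)])
    d=R.inv().apply(np.array(p)-o['ee_pos']); r=np.degrees((R.inv()*T).as_rotvec())/30
    print("t",round(o['time_s'],2),"pos",o['ee_pos'].round(4),"rpy",np.degrees(o['eef_rot']).round(2),"F",o['force'].round(1),"M",o['moment'].round(2),"w",round(o['grip_width'],4))
    print("shift",d.round(4),"turn",r.round(3),"rows",np.linalg.norm(d)/.0417,np.linalg.norm(r)*30/7.16)
E
python3 -c "
from h import *
plan((.623,-.2,.4),71)"
```

```text
t 0.1 pos [0.1592 0.5262 0.205 ] rpy [-179.94   -0.    163.16] F [-0.   0.3  0.1] M [ 0.02  0.02 -0.05] w 0.0938
shift [-0.6542 -0.561  -0.1945] turn [-2.000e-03  1.000e-03  3.072e+00] rows 21.186712813707512 12.872187672000132
```

Call:
{"name": "move_arm", "arguments": {
  "targets": [
    [0, 0, -0.04, 0, 0, 0],
    [0, 0, -0.08, 0, 0, 0],
    [0, 0, -0.12, 0, 0, 0],
    [0, 0, -0.16, 0, 0, 0],
    [0, 0, -0.19, 0, 0, 0]
  ],
  "fingers": 1
}}

```text
time_s: 0.52
ee_pos: [0.1592, 0.5262, 0.3988]
eef_rot: [3.139, 0.0, 2.848]
force: [-0.3, 0.4, 0.6]
grip_width: 0.0943
```

Call:
{"name": "move_arm", "arguments": {
  "targets": [
    [-0.0316, -0.027, 0, 0, 0, 0.2],
    [-0.0632, -0.054, 0, 0, 0, 0.4],
    [-0.0948, -0.081, 0, 0, 0, 0.6],
    [-0.1264, -0.108, 0, 0, 0, 0.8],
    [-0.158, -0.135, 0, 0, 0, 1.0]
  ]
}}

```text
time_s: 0.93
ee_pos: [0.2718, 0.3497, 0.3952]
eef_rot: [-3.141, 0.0, 2.32]
force: [0.8, 0.8, 0.1]
grip_width: 0.0941
```

Call:
{"name": "move_arm", "arguments": {
  "targets": [
    [-0.0408, -0.0076, 0, 0, 0, 0.2],
    [-0.0816, -0.0152, 0, 0, 0, 0.4],
    [-0.1224, -0.0228, 0, 0, 0, 0.6],
    [-0.1632, -0.0304, 0, 0, 0, 0.8],
    [-0.204, -0.038, 0, 0, 0, 1.0]
  ]
}}

```text
time_s: 1.35
ee_pos: [0.3837, 0.1747, 0.3954]
eef_rot: [3.142, 0.0, 1.796]
force: [1.4, 1.0, 0.6]
grip_width: 0.094
```

Call:
{"name": "move_arm", "arguments": {
  "targets": [
    [-0.039, 0.0138, 0, 0, 0, 0.2],
    [-0.078, 0.0276, 0, 0, 0, 0.4],
    [-0.117, 0.0414, 0, 0, 0, 0.6],
    [-0.156, 0.0552, 0, 0, 0, 0.8],
    [-0.196, 0.069, 0, 0, 0, 1.0]
  ]
}}

```text
time_s: 1.77
ee_pos: [0.4954, -0.0, 0.3953]
eef_rot: [-3.141, -0.0, 1.272]
force: [0.7, 0.5, 0.4]
grip_width: 0.0938
```

```bash
python3 -c "
from h import *
plan((.623,-.215,.2),71)"
```

```text
t 1.77 pos [ 0.4954 -0.      0.3953] rpy [-179.99   -0.     72.86] F [0.7 0.5 0.4] M [-0.09  0.02 -0.01] w 0.0938
shift [-0.1678  0.1854  0.1953] turn [-0.    -0.     0.062] rows 7.6083525682944435 0.2595722091409198
```

Call:
{"name": "move_arm", "arguments": {
  "targets": [
    [-0.0258, 0.0285, 0.015, 0, 0, 0.06],
    [-0.0516, 0.057, 0.03, 0, 0, 0.06],
    [-0.0774, 0.0855, 0.045, 0, 0, 0.06],
    [-0.103, 0.114, 0.06, 0, 0, 0.06],
    [-0.129, 0.1425, 0.075, 0, 0, 0.06]
  ]
}}

```text
time_s: 2.18
ee_pos: [0.5943, -0.1645, 0.3193]
eef_rot: [-3.141, -0.0, 1.245]
force: [1.1, -0.2, -0.2]
grip_width: 0.094
```

Call:
{"name": "move_arm", "arguments": {
  "targets": [
    [-0.015, 0.017, 0.033, 0, 0, 0],
    [-0.03, 0.033, 0.066, 0, 0, 0],
    [-0.039, 0.043, 0.1, 0, 0, 0],
    [-0.039, 0.043, 0.12, 0, 0, 0],
    [-0.039, 0.043, 0.12, 0, 0, 0]
  ]
}}

```text
time_s: 2.6
ee_pos: [0.6204, -0.2134, 0.1944]
eef_rot: [-3.133, -0.001, 1.245]
force: [-0.4, 0.6, -0.4]
grip_width: 0.0938
```

Run:
```python
from h import *
import pickle
i=cam("wrist"); im=ctrl.camera("wrist")[...,::-1]; cv2.imwrite("pics/raw_w1.png",im); pickle.dump(i,open("w1.pkl","wb"))
plan((.623,-.215,.2),71)
# rectify: orthographic-ish top view of plane z=.055 around disc, 4px/mm
def rect(cx,cy,z,half,S,name):
    i_,R,t,K=i; N=int(2*half*S)
    v,u=np.mgrid[0:N,0:N]; X=np.stack([cx-half+u/S*1.0,cy-half+v/S,np.full(u.shape,z)],-1)
    p=X@R.T+t; r=np.hypot(p[...,0],p[...,1]); th=np.arctan2(r,p[...,2]); 
    m=np.stack([i_['cx']+i_['fx']*th*p[...,0]/r,i_['cy']+i_['fy']*th*p[...,1]/r],-1).astype(np.float32)
    return cv2.remap(im,m,None,cv2.INTER_CUBIC)
a=rect(.623,-.215,.055,.05,5000,'');b=rect(.623,-.215,.01,.075,3333,'')
cv2.imwrite("pics/w1.png",np.hstack([cv2.resize(im[:,:],(560,420)),np.zeros((420,1,3),np.uint8)])[:, :560]);cv2.imwrite("pics/w1r.png",cv2.resize(np.hstack([a[:499,:499],b[:499,:499]]),(798,399)))
```

```text
t 2.65 pos [ 0.6213 -0.2132  0.1982] rpy [-1.7973e+02 -2.0000e-02  7.1350e+01] F [0.2 0.4 1. ] M [-0.07  0.08  0.  ] w 0.0941
shift [-0.0012  0.0022 -0.0019] turn [-0.009 -0.001  0.012] rows 0.074832767609451 0.06137228365046692
```

View pics/w1r.png

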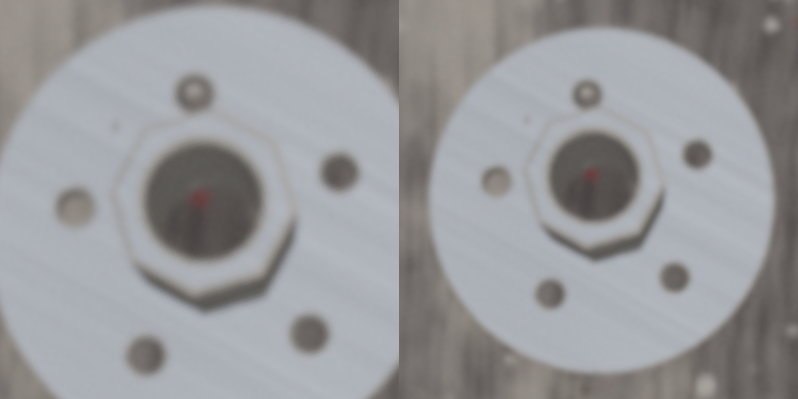

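The rectified wrist view shows the bore at (204,201) in the left panel. The octagon's vertices sit near 5°+45k, so its flats are near 28°. The plate-level holes are at (587,95), (697,154), (675,277), (550,293) and (496,181).

Run:
```python
from h import *
P=[(.623-.075+(u-399)/2666,-.215-.075+v/2666) for u,v in[(587,95),(697,154),(675,277),(550,293),(496,181)]]
print(fit5(P)); 
V=np.array([(297,220),(265,288),(205,297),(137,265),(115,190),(145,133),(208,112),(270,138)])
print(V.mean(0)/4000+[.573,-.265])
# octagon orientation by edge score in rectified picture
im=cv2.imread("pics/w1r.png")[:,:399].astype(float).mean(2); g=cv2.GaussianBlur(im,(0,0),1)
best=[]
for c in [(u,v) for u in range(200,211,2) for v in range(197,211,2)]:
  for a in range(0,45):
    s=0
    for k in range(8):
      th=np.radians(a+45*k); n=np.array([np.cos(th),np.sin(th)]); t=np.array([-n[1],n[0]])
      q=np.array(c)+22*4*n+np.linspace(-30,30,31)[:,None]*t
      l=lambda q:cv2.remap(g.astype(np.float32),q.astype(np.float32).reshape(-1,1,2),None,1).mean()
      s+=l(q-6*n)+l(q+6*n)-2*l(q)
    best.append((s,a,c))
print(sorted(best)[-6:])
```

```text
(array([ 0.62376894, -0.21498125]), np.float64(46.387139305998105), np.float64(0.0003064914700579083), array([0.03973339, 0.03992943, 0.04005784, 0.0397847 , 0.04002446]))
[ 0.6243125  -0.21365625]
[(np.float32(174.47064), 30, (204, 207)), (np.float32(174.67577), 29, (206, 207)), (np.float32(175.85587), 26, (204, 207)), (np.float32(176.04915), 29, (204, 207)), (np.float32(176.9198), 27, (204, 207)), (np.float32(176.96228), 28, (204, 207))]
```

```bash
python3 -c "
from h import *
plan((.6235,-.215,.028),73.4)"
```

```text
t 2.65 pos [ 0.6213 -0.2132  0.1982] rpy [-1.7973e+02 -2.0000e-02  7.1350e+01] F [0.2 0.4 1. ] M [-0.07  0.08  0.  ] w 0.0941
shift [-0.0011  0.0035  0.1701] turn [-0.009 -0.001 -0.068] rows 4.0811654474539925 0.28903411632164666
```

Call:
{"name": "move_arm", "arguments": {
  "targets": [
    [-0.001, 0.0035, 0.035, 0, 0, -0.07],
    [-0.001, 0.0035, 0.07, 0, 0, -0.07],
    [-0.001, 0.0035, 0.1, 0, 0, -0.07],
    [-0.001, 0.0035, 0.12, 0, 0, -0.07],
    [-0.001, 0.0035, 0.12, 0, 0, -0.07]
  ]
}}

```text
time_s: 3.07
ee_pos: [0.6241, -0.2145, 0.0782]
eef_rot: [-3.138, -0.0, 1.283]
force: [-0.4, 0.7, -1.2]
grip_width: 0.0941
```

```bash
python3 -c "
from h import *
ctrl.camera('wrist')
plan((.6235,-.215,.028),73.4)"
```

```text
t 3.12 pos [ 0.6251 -0.215   0.081 ] rpy [-179.96   -0.     73.49] F [0.3 1.2 0.2] M [-0.08  0.09 -0.06] w 0.0937
shift [-0.0004 -0.0015  0.053 ] turn [-0.001 -0.     0.003] rows 1.2723231039689726 0.014410843279741506
```

Call:
{"name": "move_arm", "arguments": {
  "targets": [
    [0, -0.001, 0.02, 0, 0, 0],
    [0, -0.001, 0.04, 0, 0, 0],
    [0, -0.001, 0.052, 0, 0, 0],
    [0, -0.001, 0.052, 0, 0, 0],
    [0, -0.001, 0.052, 0, 0, 0]
  ]
}}

```text
time_s: 3.53
ee_pos: [0.6249, -0.2153, 0.0302]
eef_rot: [3.14, 0.0, 1.282]
force: [0.0, -0.2, 0.1]
grip_width: 0.0938
```

Call:
{"name": "move_arm", "arguments": {
  "targets": [
    [0, 0, 0, 0, 0, 0],
    [0, 0, 0, 0, 0, 0],
    [0, 0, 0, 0, 0, 0],
    [0, 0, 0, 0, 0, 0],
    [0, 0, 0, 0, 0, 0]
  ],
  "fingers": -1,
  "grip_force": 30
}}

```text
time_s: 3.95
ee_pos: [0.6242, -0.2152, 0.0289]
eef_rot: [3.141, 0.0, 1.282]
force: [0.3, -0.2, -0.9]
grip_width: 0.0639
```

Call:
{"name": "move_arm", "arguments": {
  "targets": [
    [0, 0, 0, 0, 0, 0],
    [0, 0, 0, 0, 0, 0],
    [0, 0, 0, 0, 0, 0],
    [0, 0, 0, 0, 0, 0],
    [0, 0, 0, 0, 0, 0]
  ]
}}

```text
time_s: 4.37
ee_pos: [0.624, -0.2151, 0.0284]
eef_rot: [-3.141, 0.0, 1.282]
force: [-0.9, 1.1, 0.3]
grip_width: 0.0438
```

```bash
python3 -c "
from h import *
plan((.6235,-.215,.028),73.4)"
```

```text
t 4.37 pos [ 0.624  -0.2151  0.0284] rpy [-179.99    0.     73.47] F [-0.9  1.1  0.3] M [0.02 0.31 0.01] w 0.0438
shift [-0.0001 -0.0005  0.0004] turn [-0.     0.     0.002] rows 0.016143440618779578 0.00965679605746499
```

Call:
{"name": "move_arm", "arguments": {
  "targets": [
    [0, 0, -0.015, 0, 0, 0],
    [0, 0, -0.045, 0, 0, 0],
    [0, 0, -0.08, 0, 0, 0],
    [0, 0, -0.11, 0, 0, 0],
    [0, 0, -0.12, 0, 0, 0]
  ]
}}

```text
time_s: 4.78
ee_pos: [0.6253, -0.2156, 0.153]
eef_rot: [3.136, 0.001, 1.282]
force: [0.2, -0.5, -3.6]
grip_width: 0.0439
```

Call:
{"name": "move_arm", "arguments": {
  "targets": [
    [0.02, 0, 0, 0, 0, 0],
    [0.05, 0, 0, 0, 0, 0],
    [0.08, 0, 0, 0, 0, 0],
    [0.09, 0, 0, 0, 0, 0],
    [0.09, 0, 0, 0, 0, 0]
  ]
}}

```text
time_s: 5.2
ee_pos: [0.6498, -0.1262, 0.1467]
eef_rot: [-3.139, -0.0, 1.285]
force: [-0.2, 0.1, -5.0]
grip_width: 0.0441
```

```bash
cat >> h.py <<'E'
def rect(im,i,cx,cy,z,half,S):
    i_,R,t,K=i; N=int(round(2*half*S))
    v,u=np.mgrid[0:N,0:N]; X=np.stack([cx-half+u/S,cy-half+v/S,np.full(u.shape,z)],-1)
    p=X@R.T+t; r=np.hypot(p[...,0],p[...,1]); th=np.arctan2(r,p[...,2])
    m=np.stack([i_['cx']+i_['fx']*th*p[...,0]/r,i_['cy']+i_['fy']*th*p[...,1]/r],-1).astype(np.float32)
    return cv2.remap(im,m,None,cv2.INTER_CUBIC)
E
python3 - <<'E'
from h import *
ctrl.camera("wrist"); i=cam("wrist"); im=ctrl.camera("wrist")[...,::-1]; cv2.imwrite("pics/raw_w2.png",im)
plan((.624,-.0092,.14),49.4)
a=rect(im,i,.6235,-.0092,.074,.05,4000);b=rect(im,i,.6235,-.0092,.056,.05,4000)
cv2.imwrite("pics/w2r.png",np.hstack([a,b]))
E
```

```text
t 5.3 pos [ 0.6493 -0.129   0.1472] rpy [-1.799e+02  2.000e-02  7.350e+01] F [ 0.1 -0.4 -3.9] M [-0.11  0.06 -0.01] w 0.0436
shift [ 0.1077 -0.0583  0.0072] turn [-0.003  0.001  0.803] rows 2.941527643725971 3.365783320064045
```

View pics/w2r.png

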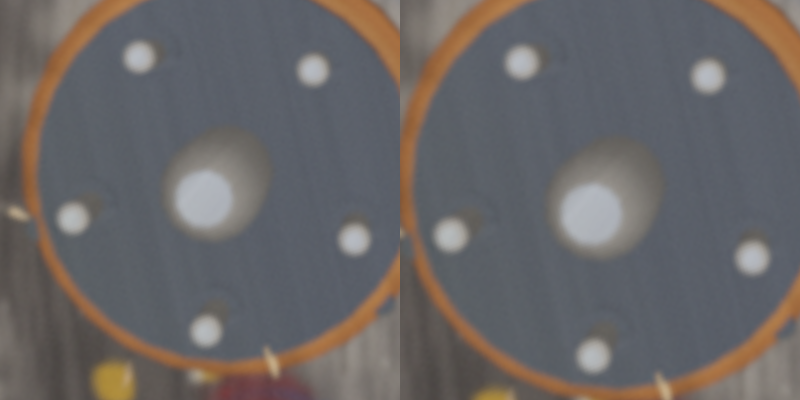

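The wrist view shows the pin top at (204,199) in the left panel. The stud tips in the right panel are at (522,62), (708,76), (752,257), (593,356) and (451,235).

Run:
```python
from h import *
P=[(.6235-.05+(u-400)/4000,-.0092-.05+v/4000) for u,v in[(522,62),(708,76),(752,257),(593,356),(451,235)]]
print(fit5(P)); plan((.6245,-.0094,.120),73.47-46.45+22.5)
```

```text
(array([ 0.6248, -0.0099]), np.float64(22.296106894659403), np.float64(0.0003113210077386602), array([0.03968728, 0.03973135, 0.03962818, 0.03981699, 0.03969137]))
t 5.3 pos [ 0.6493 -0.129   0.1472] rpy [-1.799e+02  2.000e-02  7.350e+01] F [ 0.1 -0.4 -3.9] M [-0.11  0.06 -0.01] w 0.0436
shift [ 0.1077 -0.0577  0.0272] turn [-0.003  0.001  0.799] rows 3.000916356858926 3.349023689102423
```

Call:
{"name": "move_arm", "arguments": {
  "targets": [
    [0.03, -0.016, 0, 0, 0, 0.2],
    [0.07, -0.037, 0, 0, 0, 0.4],
    [0.1, -0.054, 0.01, 0, 0, 0.6],
    [0.1077, -0.0577, 0.02, 0, 0, 0.65],
    [0.1077, -0.0577, 0.027, 0, 0, 0.65]
  ]
}}

```text
time_s: 5.72
ee_pos: [0.6242, -0.0079, 0.1204]
eef_rot: [-3.141, 0.001, 0.942]
force: [-0.2, -0.5, -4.3]
grip_width: 0.0437
```

```bash
python3 -c "
from h import *
ctrl.camera('wrist');ctrl.camera('wrist');ctrl.camera('wrist')
plan((.6245,-.0096,.1),54)"
```

```text
t 5.87 pos [ 0.6249 -0.0108  0.1208] rpy [-1.7996e+02  5.0000e-02  5.3950e+01] F [ 0.7  0.  -4.3] M [-0.11  0.03 -0.01] w 0.0435
shift [ 0.0008 -0.0011  0.0208] turn [-0.001  0.002 -0.002] rows 0.500691145998114 0.01103104583533924
```

Call:
{"name": "move_arm", "arguments": {
  "targets": [
    [0.0006, -0.0008, 0.006, 0, 0, 0],
    [0.0006, -0.0008, 0.012, 0, 0, 0],
    [0.0006, -0.0008, 0.018, 0, 0, 0],
    [0.0006, -0.0008, 0.021, 0, 0, 0],
    [0.0006, -0.0008, 0.021, 0, 0, 0]
  ]
}}

```text
time_s: 6.28
ee_pos: [0.6244, -0.0085, 0.0993]
eef_rot: [-3.14, 0.001, 0.942]
force: [-0.5, -0.3, -4.2]
grip_width: 0.044
```

Call:
{"name": "move_arm", "arguments": {
  "targets": [
    [0, 0, 0.003, 0, 0, 0],
    [0, 0, 0.006, 0, 0, 0],
    [0, 0, 0.009, 0, 0, 0],
    [0, 0, 0.011, 0, 0, 0],
    [0, 0, 0.011, 0, 0, 0]
  ]
}}

```text
time_s: 6.7
ee_pos: [0.6245, -0.0082, 0.0889]
eef_rot: [-3.141, 0.0, 0.942]
force: [-0.8, 0.4, -4.5]
grip_width: 0.0436
```

```bash
python3 -c "
from h import *
for _ in range(4):
  ctrl.camera('scene'); plan((.6245,-.0096,.0844),54)
im=ctrl.camera('scene')[...,::-1]; cv2.imwrite('pics/s2.png',cv2.resize(im[170:260,210:330],(720,540),interpolation=cv2.INTER_CUBIC))"
```

```text
t 6.75 pos [ 0.6247 -0.0082  0.0892] rpy [-1.7998e+02  1.0000e-02  5.3970e+01] F [-0.5 -0.1 -3.7] M [-0.12  0.07 -0.02] w 0.0438
shift [-0.0012  0.0007  0.0048] turn [-0.001  0.    -0.001] rows 0.1206637774551537 0.005071918740902183
t 6.8 pos [ 0.6248 -0.0082  0.0895] rpy [-180.      0.     53.97] F [-0.   0.5 -4.1] M [-0.1   0.16  0.02] w 0.0438
shift [-0.0013  0.0006  0.0051] turn [-0.     0.    -0.001] rows 0.12579160393123548 0.0042633427248553605
t 6.85 pos [ 0.6248 -0.0082  0.0896] rpy [ 1.7999e+02 -1.0000e-02  5.3970e+01] F [-0.1  0.1 -3.8] M [-0.04  0.09 -0.  ] w 0.0441
shift [-0.0013  0.0005  0.0052] turn [ 0.    -0.    -0.001] rows 0.1285031314561293 0.00455853833148437
t 6.9 pos [ 0.6249 -0.0082  0.0897] rpy [ 1.7998e+02 -1.0000e-02  5.3970e+01] F [ 1.   0.5 -4.5] M [-0.09  0.1  -0.01] w 0.0437
shift [-0.0013  0.0005  0.0053] turn [ 0.001 -0.    -0.001] rows 0.13059952496986588 0.005469505283323279
```

View pics/s2.png

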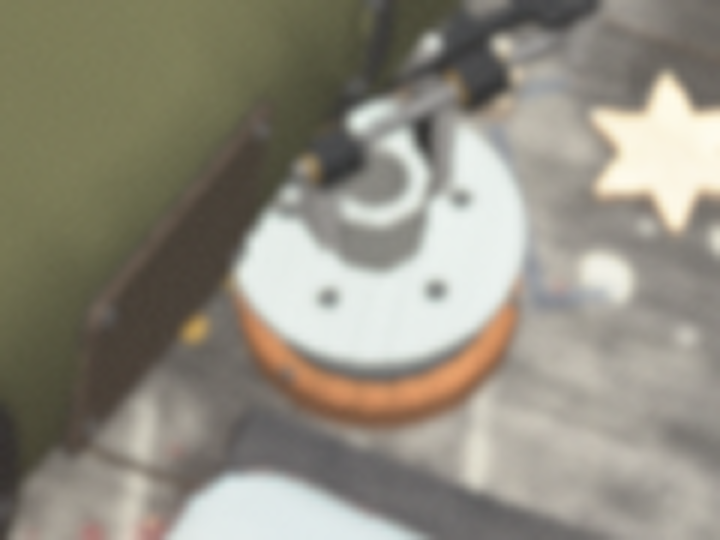

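The scene crop shows the disc level above the hub, with its bore over the pin and no contact force. Next I lower it to light contact on the studs.

Call:
{"name": "move_arm", "arguments": {
  "targets": [
    [-0.001, 0.0004, 0.001, 0, 0, 0],
    [-0.001, 0.0004, 0.002, 0, 0, 0],
    [-0.001, 0.0004, 0.003, 0, 0, 0],
    [-0.001, 0.0004, 0.004, 0, 0, 0],
    [-0.001, 0.0004, 0.0045, 0, 0, 0]
  ]
}}

```text
time_s: 7.37
ee_pos: [0.6244, -0.0093, 0.0847]
eef_rot: [-3.141, 0.0, 0.942]
force: [0.1, -0.2, -3.4]
grip_width: 0.044
```

Call:
{"name": "move_arm", "arguments": {
  "targets": [
    [0, 0, 0.0003, 0, 0, 0],
    [0, 0, 0.0006, 0, 0, 0],
    [0, 0, 0.001, 0, 0, 0],
    [0, 0, 0.001, 0, 0, 0],
    [0, 0, 0.001, 0, 0, 0]
  ]
}}

```text
time_s: 7.78
ee_pos: [0.6245, -0.0093, 0.084]
eef_rot: [-3.142, -0.0, 0.942]
force: [0.9, 0.1, -3.9]
grip_width: 0.0439
```

Call:
{"name": "move_arm", "arguments": {
  "targets": [
    [0, 0, 0.0003, 0, 0, 0],
    [0, 0, 0.0006, 0, 0, 0],
    [0, 0, 0.001, 0, 0, 0],
    [0, 0, 0.001, 0, 0, 0],
    [0, 0, 0.001, 0, 0, 0]
  ]
}}

```text
time_s: 8.2
ee_pos: [0.6245, -0.0093, 0.083]
eef_rot: [3.142, 0.0, 0.942]
force: [-0.4, -0.1, -4.2]
grip_width: 0.044
```

Call:
{"name": "move_arm", "arguments": {
  "targets": [
    [0, 0, 0.0003, 0, 0, 0],
    [0, 0, 0.0006, 0, 0, 0],
    [0, 0, 0.001, 0, 0, 0],
    [0, 0, 0.001, 0, 0, 0],
    [0, 0, 0.001, 0, 0, 0]
  ]
}}

```text
time_s: 8.62
ee_pos: [0.6244, -0.0092, 0.0818]
eef_rot: [-3.141, 0.0, 0.942]
force: [-2.2, 0.4, -2.7]
grip_width: 0.0438
```

Light contact is showing. Now I turn towards alignment, keeping this light push.

Call:
{"name": "move_arm", "arguments": {
  "targets": [
    [0, 0, 0, 0, 0, 0.03],
    [0, 0, 0, 0, 0, 0.06],
    [0, 0, 0, 0, 0, 0.09],
    [0, 0, 0, 0, 0, 0.12],
    [0, 0, 0, 0, 0, 0.15]
  ]
}}

```text
time_s: 9.03
ee_pos: [0.6245, -0.0093, 0.082]
eef_rot: [3.141, -0.0, 0.862]
force: [0.3, 0.3, -3.1]
grip_width: 0.0435
```

Call:
{"name": "move_arm", "arguments": {
  "targets": [
    [0, 0, 0.0005, 0, 0, 0],
    [0, 0, 0.001, 0, 0, 0],
    [0, 0, 0.0015, 0, 0, 0],
    [0, 0, 0.002, 0, 0, 0],
    [0, 0, 0.002, 0, 0, 0]
  ]
}}

```text
time_s: 9.45
ee_pos: [0.6244, -0.0093, 0.0798]
eef_rot: [-3.141, 0.0, 0.863]
force: [0.6, 0.2, -3.7]
grip_width: 0.0436
```

```bash
python3 -c "
from h import *
plan((.6245,-.0096,.0664),49.4)"
```

```text
t 9.45 pos [ 0.6244 -0.0093  0.0798] rpy [-1.7999e+02  1.0000e-02  4.9470e+01] F [ 0.6  0.2 -3.7] M [-0.07  0.04 -0.05] w 0.0436
shift [-0.0002  0.0003  0.0134] turn [-0.     0.     0.002] rows 0.3217921086420776 0.010372947152045023
```

No contact at 49.4° and the disc is past the stud tips, so it's aligned. Now I slide it down gradually.

Call:
{"name": "move_arm", "arguments": {
  "targets": [
    [0, 0, 0.001, 0, 0, 0],
    [0, 0, 0.002, 0, 0, 0],
    [0, 0, 0.003, 0, 0, 0],
    [0, 0, 0.004, 0, 0, 0],
    [0, 0, 0.004, 0, 0, 0]
  ]
}}

```text
time_s: 9.87
ee_pos: [0.6244, -0.0093, 0.0756]
eef_rot: [-3.141, 0.0, 0.863]
force: [-0.8, -0.3, -2.4]
grip_width: 0.0432
```

Call:
{"name": "move_arm", "arguments": {
  "targets": [
    [0, 0, 0.001, 0, 0, 0],
    [0, 0, 0.002, 0, 0, 0],
    [0, 0, 0.003, 0, 0, 0],
    [0, 0, 0.004, 0, 0, 0],
    [0, 0, 0.004, 0, 0, 0]
  ]
}}

```text
time_s: 10.28
ee_pos: [0.6244, -0.0093, 0.0717]
eef_rot: [-3.141, 0.0, 0.863]
force: [-0.4, 0.1, -3.2]
grip_width: 0.0438
```

Call:
{"name": "move_arm", "arguments": {
  "targets": [
    [0, 0, 0.001, 0, 0, 0],
    [0, 0, 0.002, 0, 0, 0],
    [0, 0, 0.003, 0, 0, 0],
    [0, 0, 0.0035, 0, 0, 0],
    [0, 0, 0.0035, 0, 0, 0]
  ]
}}

```text
time_s: 10.7
ee_pos: [0.6244, -0.0093, 0.0683]
eef_rot: [-3.141, 0.0, 0.863]
force: [0.1, -0.1, -4.1]
grip_width: 0.0441
```

Call:
{"name": "move_arm", "arguments": {
  "targets": [
    [0, 0, 0.0005, 0, 0, 0],
    [0, 0, 0.001, 0, 0, 0],
    [0, 0, 0.0015, 0, 0, 0],
    [0, 0, 0.0015, 0, 0, 0],
    [0, 0, 0.0015, 0, 0, 0]
  ]
}}

```text
time_s: 11.12
ee_pos: [0.6245, -0.0093, 0.0669]
eef_rot: [-3.142, -0.0, 0.863]
force: [0.0, -1.3, -4.0]
grip_width: 0.0437
```

Call:
{"name": "move_arm", "arguments": {
  "targets": [
    [0, 0, 0.0003, 0, 0, 0],
    [0, 0, 0.0006, 0, 0, 0],
    [0, 0, 0.0008, 0, 0, 0],
    [0, 0, 0.0008, 0, 0, 0],
    [0, 0, 0.0008, 0, 0, 0]
  ]
}}

```text
time_s: 11.53
ee_pos: [0.6245, -0.0093, 0.0664]
eef_rot: [3.141, -0.0, 0.863]
force: [-1.9, -0.3, 0.4]
grip_width: 0.0434
```

Call:
{"name": "move_arm", "arguments": {
  "targets": [
    [0, 0, 0.0002, 0, 0, 0],
    [0, 0, 0.0004, 0, 0, 0],
    [0, 0, 0.0004, 0, 0, 0],
    [0, 0, 0.0004, 0, 0, 0],
    [0, 0, 0.0004, 0, 0, 0]
  ]
}}

```text
time_s: 11.95
ee_pos: [0.6246, -0.0093, 0.0664]
eef_rot: [3.141, -0.0, 0.863]
force: [-3.8, 0.1, 5.5]
grip_width: 0.0437
```

Call:
{"name": "move_arm", "arguments": {
  "targets": [
    [0, 0, 0, 0, 0, 0],
    [0, 0, 0, 0, 0, 0],
    [0, 0, 0, 0, 0, 0],
    [0, 0, 0, 0, 0, 0],
    [0, 0, 0, 0, 0, 0]
  ],
  "fingers": -0.2
}}

```text
time_s: 12.37
ee_pos: [0.6246, -0.0093, 0.0664]
eef_rot: [3.141, -0.0, 0.863]
force: [-4.0, 0.8, 6.1]
grip_width: 0.0443
```

Call:
{"name": "move_arm", "arguments": {
  "targets": [
    [0, 0, 0, 0, 0, 0],
    [0, 0, 0, 0, 0, 0],
    [0, 0, 0, 0, 0, 0],
    [0, 0, 0, 0, 0, 0],
    [0, 0, 0, 0, 0, 0]
  ],
  "fingers": 0.6
}}

```text
time_s: 12.78
ee_pos: [0.6245, -0.0093, 0.0657]
eef_rot: [3.142, -0.0, 0.863]
force: [-0.3, -0.2, 0.7]
grip_width: 0.0732
```

Seated firmly (z stopped at 0.0664 under about 10 N) and released. Retract straight up and look.

Call:
{"name": "move_arm", "arguments": {
  "targets": [
    [0, 0, 0, 0, 0, 0],
    [0, 0, -0.01, 0, 0, 0],
    [0, 0, -0.04, 0, 0, 0],
    [0, 0, -0.08, 0, 0, 0],
    [0, 0, -0.12, 0, 0, 0]
  ]
}}

```text
time_s: 13.2
ee_pos: [0.6239, -0.0092, 0.1875]
eef_rot: [-3.141, 0.001, 0.863]
force: [0.4, 0.6, 0.9]
grip_width: 0.0751
```

Call:
{"name": "move_arm", "arguments": {
  "targets": [
    [0, 0, -0.02, 0, 0, 0],
    [0, 0, -0.04, 0, 0, 0],
    [0, 0, -0.05, 0, 0, 0],
    [0, 0, -0.05, 0, 0, 0],
    [0, 0, -0.05, 0, 0, 0]
  ]
}}

```text
time_s: 13.62
ee_pos: [0.6244, -0.0092, 0.2353]
eef_rot: [-3.141, 0.0, 0.863]
force: [-0.2, -0.3, 0.1]
grip_width: 0.075
```

Run:
```python
from h import *
ctrl.camera("wrist"); i=cam("wrist"); im=ctrl.camera("wrist")[...,::-1]
plan((.6245,-.0096,.2),49.4)
s=ctrl.camera("scene")[...,::-1]
a=rect(im,i,.6245,-.0096,.048,.07,2850)[:399,:399]
cv2.imwrite("pics/fin.png",np.hstack([a,cv2.resize(s[165:255,220:310],(399,399),interpolation=cv2.INTER_CUBIC)]))
```

```text
t 13.72 pos [ 0.624  -0.0092  0.2341] rpy [-1.7989e+02  8.0000e-02  4.9470e+01] F [-0.2 -0.4  0.2] M [-0.15  0.11  0.  ] w 0.075
shift [0.0001 0.0007 0.0341] turn [-0.004  0.003  0.002] rows 0.818094029690378 0.02151682939833761
```

View pics/fin.png

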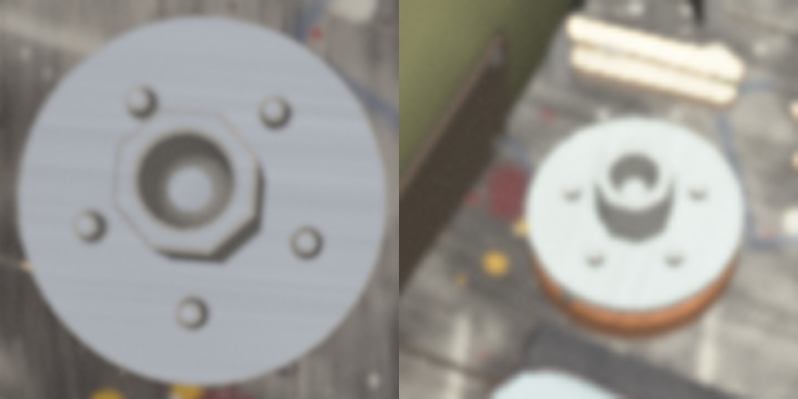

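All five studs stick up through the holes, at (141,102), (275,111), (307,242), (191,312) and (90,226). The pin is visible down the bore and the disc lies flat.

```bash
python3 -c "
from station import ctrl
print(ctrl.hand_in())"
```

```text
the job is handed in; nothing more can be done
None
```

The brake disc is fitted on the hub and released. The arm is clear of it, and I handed the job in at about 14 s of the 64 s allowed.

**What I did:** I gripped the collar across opposite flats and put the bore over the centre pin about 4.6° off alignment. I then turned it under a very light push until the holes met the studs, and slid it down.

**Last checks:**
- **Seating:** the tool stopped at 66.4 mm, exactly the height expected with the disc flat on the 38 mm flange. It went no lower under a push of about 10 N, the most I used.
- **Final picture:** all five studs show through their holes, and the disc lies flat.
- **Disagreement:** I expected the disc to touch the stud tips at about 84 mm, but contact only came at about 82 mm and was faint. It was probably riding on the stud bevels, and it cleared as I turned the disc.
- **Not checked:** I took no last picture of the whole bench, but the arm met no unexpected forces and went near nothing else.

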